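# Clamp a hex hose coupling by its flats

## Task

Stand the steel hose coupling upright on the bed of the blue bench vice, midway along the width of the jaws, turned so that two of its six flats are already square to the jaws when you let go of it. Then slide the loose jaw up by its black handle until both jaws sit flush on those flats, and leave it clamped. Do not disturb the pots, calculator, padlock and thermometer round it.

Things in the scene. Friction and masses are not known exactly. Their poses are not given: they have to be found in the camera images.
- coupling_mid (a point): Centre (half-way up) of the loose steel hose coupling, 95 mm tall, 0.3 to 0.6 kg, upright at the start; z up. Its lower 42 mm are a hexagon, 60 mm across flats, 69 mm across corners. This frame's +y and -y point square out of two flats; flats repeat every 60 degrees, and any of the three pairs will do. At the start it stands 15 to 30 degrees off square to the jaws.
- coupling_neck (a point): Grip point on the coupling's round neck, 72 mm above its underside, same axes as coupling_mid. The ribbed neck, with a blue band, is 42 mm in diameter and runs from 45 to 95 mm above the underside; a 3 mm collar, 54 mm wide, lies between it and the hexagon.
- vice_bed (a point): Point on the bed of the blue vice, 14 mm above the worktop. The vice is fixed; base 130 mm in x, y from -145 to +95 mm. z up, y along the vice, square to the jaw faces. The fixed jaw's face is at y = +45 mm and looks to -y; the loose jaw slides along +y towards it. Both jaws span x = -55 to +55 mm and stand 40 mm above the bed, which is bare and level between them.
- vice_60 (a point): Same point as vice_bed, with the axes turned 60 degrees anticlockwise about z (the hexagon has flats every 60 degrees). Only a reference for judging that the flats are square.
- vice_120 (a point): Same point as vice_bed, with the axes turned 120 degrees anticlockwise about z (the hexagon has flats every 60 degrees). Only a reference for judging that the flats are square.
- jaw (a joint): Slide of the loose jaw, in m: its face lies at y = -55 mm + this value in the vice_bed frame; the gap is 100 mm minus it. 0 is fully open, stop at 60 mm; it starts at 0 to 15 mm. About 40 mm when flush on the flats; a coupling askew stops it sooner. It takes about 3 N to slide (some 10 N while it also pushes the coupling along the bed) and stays where it is left.
- jaw_handle (a point): Grip point of the loose jaw's black upright handle, 81 mm above the worktop; same axes as vice_bed. The handle is 30 mm in x by 16 mm in y, rises from 59 to 99 mm above the worktop, its centre 38 mm behind (-y of) the loose jaw's face; it moves with the jaw. It can be gripped from above or pushed.
- sample_pot_0: Bystander: sample pot with white lid and beige body, 50 mm wide, 66 mm tall, at the back of the worktop; origin at its underside.
- sample_pot_1: Bystander: sample pot with blue lid, 50 mm wide, 66 mm tall, at the back; origin at its underside.
- sample_pot_2: Bystander: sample pot with white lid and reddish body, 50 mm wide, 66 mm tall, at the back; origin at its underside.
- calculator: Bystander: grey calculator lying flat, 118x68x15 mm, to the left; origin at the centre of its underside.
- padlock: Bystander: red padlock lying flat, 76x38x20 mm, to the right in front; origin at the centre of its underside.
- thermometer: Bystander: white food thermometer lying flat, 46x152x18 mm, to the right; origin at the centre of its underside.
Things that resemble listed ones, but are neither listed nor needed, are in the scene too. What is shaped like the part that bears coupling_mid but red is not meant.

How it is judged:
On the way, in this order (a step that is already met when the one before it is completed fails the run):
1. the coupling stands upright on the bed between the open jaws, two flats square to them within about 8.5 degrees, let go (x of coupling_mid in the frame of vice_bed between -0.025 and 0.025 m and y of coupling_mid in the frame of vice_bed between -0.04 and 0.02 m and z of coupling_mid in the frame of vice_bed between 0.0425 and 0.0525 m and angle between coupling_mid's own z axis and vertical below 0.08 rad and contact force between the fingers and coupling below 0.2 N and (angle between the y axis of coupling_mid and the y axis of vice_bed, either way round below 0.15 rad or angle between the y axis of coupling_mid and the y axis of vice_60, either way round below 0.15 rad or angle between the y axis of coupling_mid and the y axis of vice_120, either way round below 0.15 rad)), for 0.2 s.
2. the loose jaw is slid up and both jaws sit flush on two flats (value of joint jaw between 0.037 and 0.043 m), for 0.2 s.
At the end, for the whole second after the job is handed in: The coupling stands upright (within about 4.5 degrees) on the vice bed, its axis within 25 mm of the middle of the jaws' width, and the gap between the jaws is at most 63 mm, 3 mm over the 60 mm across flats, which it can only be with two flats within about 5 degrees of square to the jaws (all of step 2 and x of coupling_mid in the frame of vice_bed between -0.025 and 0.025 m and y of coupling_mid in the frame of vice_bed between 0.008 and 0.02 m and z of coupling_mid in the frame of vice_bed between 0.0425 and 0.0525 m and angle between coupling_mid's own z axis and vertical below 0.08 rad); the robot touches nothing.
It fails at once if a bystander (pot, calculator, padlock or thermometer) is moved more than 30 mm (distance of any of sample_pot_0, sample_pot_1, sample_pot_2, calculator, padlock, thermometer from where it was at the start of the episode above 0.03 m).
It also fails if it takes over 54 s, if anything falls off the work surface, if the arm or the gripper's body presses on something with over 40 N, if the wrist force passes 120 N, or if a joint passes its speed limit or range.

## Robot

A 6-joint arm with a two-finger parallel gripper is mounted at the origin on a cart in front of the work surface, level with it; the furniture and walls round the work are solid. World frame = base frame: x ahead of the robot, y to its left, z up, the work surface at z = 0. Lengths are in m, angles in rad, forces in N, time in s.
With the tool pointing down it reaches from about 0.35 to 0.775 m from the base axis. Payload 7.3 kg.
Tool frame: the origin (TCP) lies at the very end of the fingers, on their centre line; the grasp point (between the pads) lies 19 mm behind it; z points along the fingers, y is the direction in which the jaws open and shut (so a half turn about z gives the same grasp; the last joint's range is limited). The gripper opens to 92 mm and grips with 3 to 60 N. Pads are 19 mm wide; open, the fingers measure 130 mm over their backs; the gripper's body (75 mm by 190 mm) begins 47 mm behind the grasp point.
Start: joints at [-1.473, 0.342, 1.524, -0, 1.275, -0.146], TCP at [0.127, -0.509, 0.227] pointing down, gripper open.
Joint ranges: [-2.53, 2.53], [-0.77, 2.02], [0.04, 2.7], [-1, 4.14], [0.28, 2.66], [-3.11, 3.11]. Speed limits (rad/s): [2.57, 2.57, 3.14, 3.14, 3.14, 3.14].

## Interface

Orientations are given as [roll, pitch, yaw] about the fixed x, y, z axes, in that order (R = Rz(yaw) Ry(pitch) Rx(roll)).
In Python, from cell import robot gives the robot as it stands. The module is installed in compiled form; this text tells all that it offers.
- The arm moves only by the tool carry_out, never from a script. Its argument "series" is a list of rows, each an object with "jaw": the opening in per cent of the stroke, from 0 (shut) to 100 (fully open); "travel": the shift along the tool's x, y, z in units of 60 mm (1.0 is 60 mm), a list of three; "twist": the turn about the tool's z in units of 6 degrees (1.0 is 6 degrees). A call has 1 to 8 rows; each row shifts and turns the commanded pose from where the row before left it, along the tool's axes as they then stand; what a row does not reach is not made up. A row lasts 1/8 s, in which the tool goes at most 62.5 mm and 10.7 degrees, less where a joint would pass 70% of its speed; a pose out of reach is approached as far as the arm can. A call is refused whole if a number of a shift passes 1 or a number of a turn 1, either way. A call with a gripper value outside its range is refused whole. The fingers move at their own pace and stop on an object; "squeeze" is the grip in N (left out, the last holds). Time passes only in rows, so rows that do not move let the fingers close. It gives the time, the measured TCP pose, the force and the opening at its end, in the units of the state.
- robot.observe(): the state, without advancing time (a new reading comes with each control period).
- robot.read_camera(name): name is "scene" or "top" or "wrist"; returns the picture (400x640x3 uint8, blue, green, red); there is no depth.
- robot.calibration(name): a dict with "intrinsics" (3x3 intrinsics, pixels), "cam_to_world" (4x4, takes a point from camera to world coordinates); the wrist camera has in their place "tool_from_camera" (4x4, takes a point from camera to tool coordinates, whose origin is the TCP and whose axes are the flange's). Camera axes: x right, y up, looking along -z (the intrinsics and any distortion apply to the point x, -y, -z); pixel columns grow to the right and rows downward; lengths in m; the calibration is good to about 2 mm. A picture is of the moment at which its call begins: read the wrist's pose just before it. calibration takes no time and is no camera call.
- robot.hand_in(): hands the job in, once; it reports no verdict.
Trained networks look in the newest picture that a camera, given by its name, has taken for a name from the list of things; names that differ only in an ending like _2 or _b are one class to them, and where a whole thing is asked for, a point or a joint stands for the part that bears it (a point fixed in the world has none). Each returns a list of dicts, best first, with "score" (0 to 1); they miss things now and then, are a little off and sometimes report something else, mostly with a low value. They report only what shows in the picture. A call takes as long as a camera call. They do not tell look-alikes from the thing itself.
- robot.regions_of(camera, query): "pixels" (400x640 bool, what is visible of it) and "xy" ([column, row] in pixels, amid what is visible of it).
The state is a dict: "time": time; "qpos": joint angles; "qvel": joint speeds; "joint_efforts": joint torques, N m; "tool_pos": TCP position; "tool_rot": TCP orientation; "contact_force": force on the tool from outside, world axes, zero at the start; "torque": the same for the moment, N m; "opening": finger opening in m.
Only numpy, scipy, OpenCV 4.12 (cv2) and the standard library are available. Lean on these libraries where they do the work, as an engineer would, in place of code of your own. Each camera call takes 0.05 s, during which the arm holds its last target. There are 200 camera calls.

## Working session

There is one attempt and no reset: what is moved stays moved. The work goes in short steps, Python scripts to look and compute and a tool call to move; the robot and the scene stay as the last step left them, time stands still between calls to the robot, and variables do not carry over. Pictures are saved under pics/ and viewed, about 8 in all and at most 12, crops included, and the job is handed in when it is done.

Besides the shell and the picture viewer there is one more tool, called after "Call:" as name([rows], argument=value, ...), one row to a line, values as JSON. carry_out: Moves the arm, as the interface text tells. Its arguments: {"type":"object","properties":{"series":{"type":"array"},"squeeze":{"type":"number"}},"required":["series"]}

```bash
mkdir -p pics; cat > h.py <<'E'
import numpy as np, cv2
from cell import robot
def ray(cam,uv):
    c=robot.calibration(cam);K=np.array(c["intrinsics"]);T=np.array(c["cam_to_world"])
    p=np.linalg.inv(K)@np.array([uv[0],uv[1],1.]);d=T[:3,:3]@np.array([p[0],-p[1],-p[2]]);return T[:3,3],d
def hit(cam,uv,z):
    o,d=ray(cam,uv);return o+d*(z-o[2])/d[2]
def proj(cam,P):
    c=robot.calibration(cam);K=np.array(c["intrinsics"]);T=np.array(c["cam_to_world"])
    q=T[:3,:3].T@(np.array(P)-T[:3,3]);q=K@np.array([q[0],-q[1],-q[2]]);return q[:2]/q[2]
E
python3 - <<'E'
from h import *
s=robot.observe();print({k:np.round(v,3) for k,v in s.items()})
for n in("scene","top"):
    im=robot.read_camera(n);cv2.imwrite(f"pics/{n}0.png",im)
    c=robot.calibration(n);print(n,{k:np.round(v,3).tolist() if not isinstance(v,str) else v for k,v in c.items()})
    for q in("coupling_mid","jaw","jaw_handle","sample_pot_0","calculator","padlock","thermometer"):
        for r in robot.regions_of(n,q)[:3]:
            print(n,q,round(r["score"],2),np.round(r["xy"]),r["pixels"].sum(),np.round(hit(n,r["xy"],.03),3))
E
```

```text
{'time': np.float64(0.0), 'qpos': array([-1.473,  0.343,  1.525, -0.   ,  1.275, -0.146]), 'qvel': array([ 0.   ,  0.   , -0.   ,  0.001, -0.   ,  0.   ]), 'joint_efforts': array([ -0.   , -43.124, -24.422,   0.072,   0.056,  -0.   ]), 'tool_pos': array([ 0.127, -0.509,  0.226]), 'tool_rot': array([-3.14 , -0.   ,  0.244]), 'contact_force': array([ 0.304,  0.148, -0.636]), 'torque': array([-0.009,  0.009, -0.011]), 'opening': np.float64(0.092)}
scene {'intrinsics': [[381.28, 0.0, 314.208], [0.0, 381.28, 192.713], [0.0, 0.0, 1.0]], 'cam_to_world': [[-0.551, 0.58, -0.6, -0.156], [-0.835, -0.384, 0.395, 0.487], [-0.002, 0.718, 0.696, 0.937], [0.0, 0.0, 0.0, 1.0]]}
scene coupling_mid 0.94 [278. 213.] 503 [0.613 0.123 0.03 ]
scene coupling_mid 0.8 [271. 244.] 583 [0.511 0.203 0.03 ]
scene jaw 0.9 [357. 193.] 656 [ 0.543 -0.149  0.03 ]
scene jaw_handle 0.65 [356. 190.] 583 [ 0.556 -0.152  0.03 ]
scene jaw_handle 0.64 [279. 212.] 481 [0.612 0.119 0.03 ]
scene sample_pot_0 0.76 [295. 167.] 221 [ 0.778 -0.045  0.03 ]
scene sample_pot_0 0.59 [276. 172.] 247 [0.793 0.028 0.03 ]
scene sample_pot
[... 433 characters left out ...]
6 0.03 ]
top coupling_mid 0.79 [274. 199.] 398 [0.597 0.129 0.03 ]
top jaw 0.84 [353. 233.] 613 [ 0.546 -0.145  0.03 ]
top jaw_handle 0.92 [355. 232.] 597 [ 0.554 -0.15   0.03 ]
top jaw_handle 0.58 [339. 162.] 262 [ 0.777 -0.046  0.03 ]
top sample_pot_0 0.8 [360. 170.] 246 [ 0.768 -0.12   0.03 ]
top sample_pot_0 0.7 [315. 153.] 242 [0.791 0.041 0.03 ]
top sample_pot_0 0.48 [340. 163.] 269 [ 0.776 -0.049  0.03 ]
top calculator 0.9 [190. 232.] 803 [0.426 0.353 0.03 ]
top padlock 0.6 [390. 284.] 258 [ 0.416 -0.291  0.03 ]
top padlock 0.27 [339. 162.] 270 [ 0.779 -0.044  0.03 ]
top thermometer 0.58 [433. 269.] 650 [ 0.493 -0.409  0.03 ]
top thermometer 0.33 [340. 164.] 270 [ 0.769 -0.049  0.03 ]
```

```bash
python3 - <<'E'
import cv2,numpy as np
a=cv2.imread("pics/top0.png")[130:320,150:470];cv2.imwrite("pics/topc.png",cv2.resize(a,None,fx=2.5,fy=2.5,interpolation=cv2.INTER_CUBIC))
a=cv2.imread("pics/scene0.png")[130:330,190:450];cv2.imwrite("pics/scenec.png",cv2.resize(a,None,fx=3,fy=3,interpolation=cv2.INTER_CUBIC))
E
```

```text
(no output)
```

View pics/topc.png

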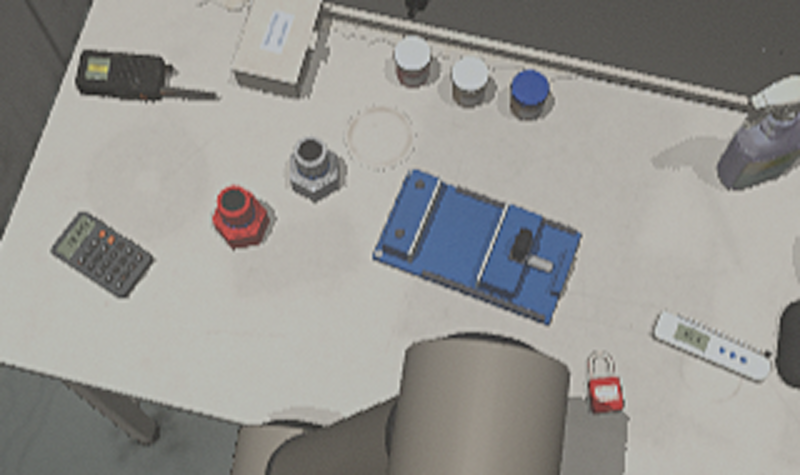

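View pics/scenec.png

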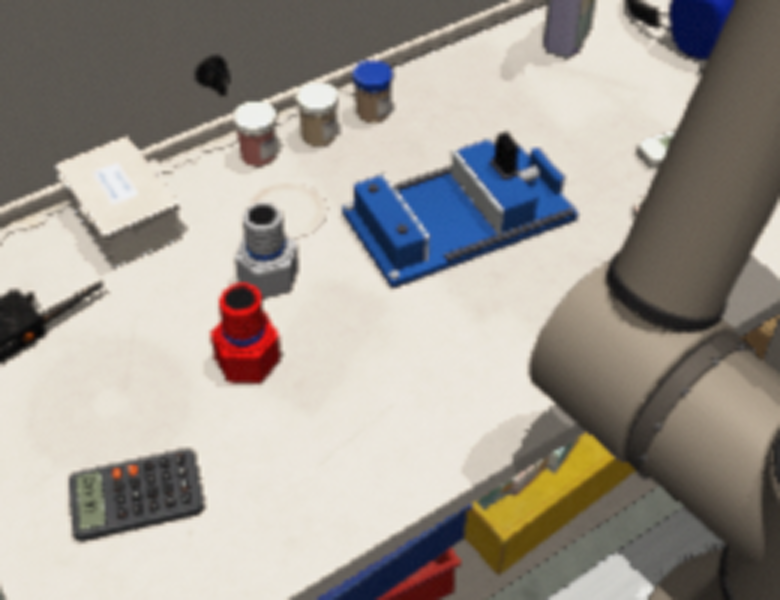

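The steel coupling is at top full-image pixel (274,199). The look-alike is the red coupling at (247,217), which I reject because it is red. The vice's fixed jaw is on the left at about (315,217), and the loose jaw with its black handle is at about (358,228).

```bash
cat >> h.py <<'E'
def to_tool(target,yaw=None):
    s=robot.observe();from scipy.spatial.transform import Rotation as R
    M=R.from_euler("xyz",s["tool_rot"]).as_matrix();d=M.T@(np.array(target)-s["tool_pos"])/.06
    out=[np.round(d,2).tolist()]
    if yaw is not None: 
        out.append(round(-np.degrees((yaw-s["tool_rot"][2]+np.pi/2)%np.pi-np.pi/2)/6,2))
    return out
E
python3 - <<'E'
from h import *
c=robot.calibration("wrist");print({k:np.round(v,3).tolist() if not isinstance(v,str) else v for k,v in c.items()})
P=[]
for p in[(412,170),(374,258),(550,323),(581,235)]:
    P.append(hit("top",(150+p[0]/2.5,130+p[1]/2.5),.014));print(np.round(P[-1],3))
P=np.array(P);print([np.linalg.norm(P[i]-P[i-1]).round(3) for i in range(4)])
v=P[0]+P[1]-P[2]-P[3];th=np.arctan2(v[1],v[0]);print("vice y dir deg",np.degrees(th))
m=P.mean(0);y=np.array([np.cos(th),np.sin(th),0]);print("bed",m+y*.025)
print("handle",hit("top",(150+521/2.5,130+240/2.5),.09))
print("coupling",hit("top",(150+311/2.5,130+148/2.5),.095),hit("scene",(190+263/3,130+214/3),.095))
print(to_tool([.52,-.07,.33]))
E
```

```text
{'intrinsics': [[280.658, 0.0, 320.179], [0.0, 280.658, 204.713], [0.0, 0.0, 1.0]], 'tool_from_camera': [[-0.0, 0.955, 0.297, 0.08], [1.0, -0.0, 0.001, -0.0], [0.001, 0.297, -0.955, -0.158], [0.0, 0.0, 0.0, 1.0]]}
[0.639 0.003 0.014]
[0.51  0.02  0.014]
[ 0.482 -0.215  0.014]
[ 0.605 -0.23   0.014]
[np.float64(0.235), np.float64(0.13), np.float64(0.237), np.float64(0.124)]
vice y dir deg 82.40976644352197
bed [ 0.56228375 -0.08057838  0.014     ]
handle [ 0.55382312 -0.15568894  0.09      ]
coupling [0.60601294 0.12447366 0.095     ] [0.60060288 0.12513224 0.095     ]
[[8.13, -5.53, -1.72]]
```

```bash
python3 -c "
from h import *
print(to_tool([.58,-.08,.25],-.133))"
```

```text
[[9.06, -5.12, -0.39], np.float64(3.6)]
```

Call:
carry_out([
  {"jaw": 100, "travel": [0.755, -0.427, -0.033], "twist": 0},
  {"jaw": 100, "travel": [0.755, -0.427, -0.033], "twist": 0},
  {"jaw": 100, "travel": [0.755, -0.427, -0.033], "twist": 0},
  {"jaw": 100, "travel": [0.755, -0.427, -0.033], "twist": 0},
  {"jaw": 100, "travel": [0.755, -0.427, -0.033], "twist": 0},
  {"jaw": 100, "travel": [0.755, -0.427, -0.033], "twist": 0},
  {"jaw": 100, "travel": [0.755, -0.427, -0.033], "twist": 0},
  {"jaw": 100, "travel": [0.755, -0.427, -0.033], "twist": 0},
])

```text
time: 1.8
tool_pos: [0.4301, -0.2218, 0.2428]
tool_rot: [3.141, -0.0, 0.244]
contact_force: [0.2, -0.4, 0.9]
opening: 0.0915
```

Call:
carry_out([
  {"jaw": 100, "travel": [0.755, -0.427, -0.033], "twist": 0},
  {"jaw": 100, "travel": [0.755, -0.427, -0.033], "twist": 0},
  {"jaw": 100, "travel": [0.755, -0.427, -0.033], "twist": 0},
  {"jaw": 100, "travel": [0.755, -0.427, -0.033], "twist": 0},
  {"jaw": 100, "travel": [0, 0, 0], "twist": 1},
  {"jaw": 100, "travel": [0, 0, 0], "twist": 1},
  {"jaw": 100, "travel": [0, 0, 0], "twist": 1},
  {"jaw": 100, "travel": [0, 0, 0], "twist": 0.6},
])

```text
time: 2.8
tool_pos: [0.5801, -0.0798, 0.2504]
tool_rot: [3.142, 0.0, -0.136]
contact_force: [-0.3, 0.9, 0.4]
opening: 0.0919
```

Call:
carry_out([
  {"jaw": 100, "travel": [0, 0, 0], "twist": 0},
  {"jaw": 100, "travel": [0, 0, 0], "twist": 0},
])

```text
time: 3.05
tool_pos: [0.5801, -0.0799, 0.2505]
tool_rot: [3.142, 0.0, -0.132]
contact_force: [0.9, -0.2, 0.7]
opening: 0.0915
```

```bash
cat >> h.py <<'E'
def wcal(s):
    from scipy.spatial.transform import Rotation as R
    c=robot.calibration("wrist");T=np.eye(4);T[:3,:3]=R.from_euler("xyz",s["tool_rot"]).as_matrix();T[:3,3]=s["tool_pos"]
    return dict(intrinsics=c["intrinsics"],cam_to_world=T@np.array(c["tool_from_camera"]))
_cal=robot.calibration
def use(cal):
    robot_cal={"wrist":cal}
    global _ov;_ov=robot_cal
_ov={}
def getcal(n): return _ov.get(n) or _cal(n)
E
sed -i 's/c=robot.calibration(cam)/c=getcal(cam)/' h.py
python3 - <<'E'
from h import *
s=robot.observe();im=robot.read_camera("wrist");cv2.imwrite("pics/w1.png",im);np.save("w1.npy",np.r_[s["tool_pos"],s["tool_rot"]])
print(np.round(s["tool_pos"],4),np.round(s["tool_rot"],4))
use(wcal(s))
for q in("coupling_mid","jaw","jaw_handle"):
    for r in robot.regions_of("wrist",q)[:3]: print(q,round(r["score"],2),np.round(r["xy"]),r["pixels"].sum(),np.round(hit("wrist",r["xy"],.05),3))
E
```

```text
[ 0.5801 -0.0799  0.2505] [ 3.1415  0.     -0.132 ]
coupling_mid 0.97 [141. 239.] 1585 [0.532 0.179 0.05 ]
coupling_mid 0.57 [164. 187.] 3121 [0.6   0.125 0.05 ]
```

View pics/w1.png

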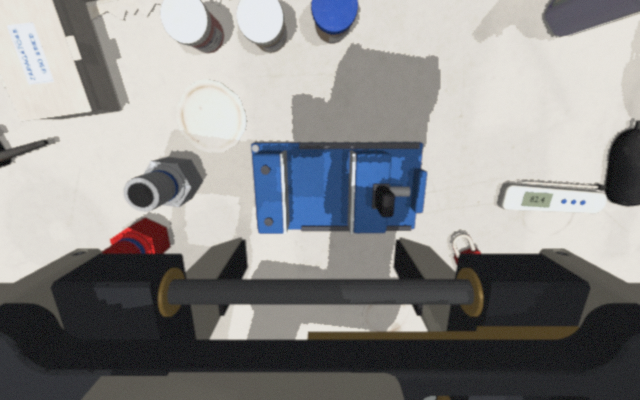

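The wrist picture shows the vice base from (252,143) to (425,232). The jaw strips are at about columns 286 and 351, and the handle is at (387,200). The steel coupling is at (165,185) and the red one at (140,240). Next I fit the vice pose from this picture.

```bash
cat > vice.py <<'E'
from h import *
from scipy.optimize import minimize
v=np.load("w1.npy");use(wcal(dict(tool_pos=v[:3],tool_rot=v[3:])))
im=cv2.imread("pics/w1.png");hsv=cv2.cvtColor(im,cv2.COLOR_BGR2HSV)
m=cv2.inRange(hsv,(100,120,40),(130,255,255));m[:138]=0;m[240:]=0;m[:,:245]=0;m[:,432:]=0
m=cv2.morphologyEx(m,cv2.MORPH_CLOSE,np.ones((9,9)))
def W(p,L):
    c,s=np.cos(p[2]),np.sin(p[2]);L=np.array(L,float);return np.c_[p[0]+c*L[:,0]-s*L[:,1],p[1]+s*L[:,0]+c*L[:,1],L[:,2]]
def px(p,L): return np.array([proj("wrist",q) for q in W(p,L)])
def box(x0,x1,y0,y1,z0,z1): return [(x,y,z) for x in(x0,x1) for y in(y0,y1) for z in(z0,z1)]
def sil(p):
    o=np.zeros(im.shape[:2],np.float32);S=4
    big=np.zeros((400,640),np.uint8)
    for b in(box(-.065,.065,-.145,.095,0,.014),box(-.055,.055,.045,.095,.014,.054)):
        h=cv2.convexHull(px(p,b).astype(np.float32))
        cv2.fillPoly(big,[np.round(h*16).astype(int)],255,cv2.LINE_AA,4)
    return big
def cost(p):
    d=np.abs(sil(p).astype(float)-m); d[:,405:]=0  ; return d.sum()/255
p0=np.array([.562,-.081,-.133])
r=minimize(cost,p0,method="Nelder-Mead",options=dict(initial_simplex=p0+np.array([[0,0,0],[.008,0,0],[0,.008,0],[0,0,.06]]),xatol=1e-4,fatol=.2))
if __name__=="__main__":
    p=r.x;print(np.round(p,4),r.fun,cost(p0));np.save("vice.npy",p)
    x0,y0=240,132;k=4
    big=cv2.resize(im[y0:y0+110,x0:x0+200],None,fx=k,fy=k,interpolation=cv2.INTER_CUBIC)
    def dr(L,c):
        q=((px(p,L)-[x0,y0]+.5)*k).round().astype(int);cv2.polylines(big,[q],False,c,1)
    dr([(-.065,-.145,.014),(.065,-.145,.014),(.065,.095,.014),(-.065,.095,.014),(-.065,-.145,.014)],(0,255,0))
    dr([(-.055,.045,.054),(.055,.045,.054)],(0,0,255));dr([(-.055,.045,.014),(.055,.045,.014)],(0,255,255))
    for j in(0,.005,.01,.015): dr([(-.055,-.055+j,.054),(.055,-.055+j,.054)],(0,0,255))
    cv2.imwrite("pics/vicefit.png",big)
E
python3 vice.py
```

```text
[ 0.5566 -0.0868 -0.1606] 2140.0196078431372 2734.062745098039
```

View pics/vicefit.png

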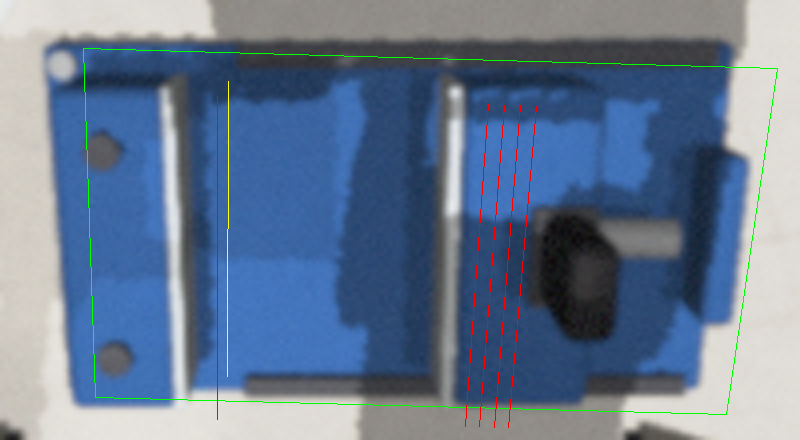

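The silhouette fit fell into a false minimum: the overlay is about 9 px off and rotated. I'll refit using corners read from this crop.

```bash
cat > vice2.py <<'E'
from h import *
from scipy.optimize import least_squares
v=np.load("w1.npy");use(wcal(dict(tool_pos=v[:3],tool_rot=v[3:])))
F=[(730,45,.065,-.145,.014,0),(695,390,-.065,-.145,.014,0),(48,42,.065,.095,.014,0),(184,78,.055,.045,.054,0),(188,403,-.055,.045,.054,0),(75,403,-.055,.095,.054,0),(57,85,.055,.095,.054,0),(446,78,.055,-.055,.054,1),(442,402,-.055,-.055,.054,1)]
def res(p):
    c,s=np.cos(p[2]),np.sin(p[2]);o=[]
    for u,w,x,y,z,k in F:
        y=y+k*p[3];o+=list(proj("wrist",(p[0]+c*x-s*y,p[1]+s*x+c*y,z))-[240+(u+.5)/4-.5,132+(w+.5)/4-.5])
    return np.array(o)
r=least_squares(res,[.562,-.081,-.133,.007],loss="soft_l1")
print(np.round(r.x,4));print(res(r.x).reshape(-1,2).round(1).tolist());np.save("vice.npy",r.x)
E
python3 vice2.py
```

```text
[ 0.5638 -0.0781 -0.1349  0.0162]
[[4.3, -1.6], [3.2, 0.0], [0.2, -1.3], [-0.7, 0.5], [1.1, 0.7], [-7.3, 0.6], [-9.0, -1.3], [0.9, 0.7], [-1.1, 1.2]]
```

```bash
sed -i 's/^v=np/v=np/; s/(75,403,[^)]*),(57,85,[^)]*),//' vice2.py; python3 vice2.py; python3 - <<'E'
from h import *
print(to_tool([.575,.12,.24]))
E
```

```text
[ 0.5643 -0.0767 -0.1384  0.0148]
[[3.4, -1.4], [2.0, 0.2], [-0.8, -1.8], [-1.8, 0.2], [-0.2, 0.4], [1.0, 0.6], [-1.2, 1.1]]
[[-0.52, -3.29, 0.17]]
```

```bash
python3 - <<'E'
from h import *
print(to_tool([.625,.125,.20]))
E
```

```text
[[0.29, -3.48, 0.84]]
```

Call:
carry_out([
  {"jaw": 100, "travel": [0.07, -0.87, 0.21], "twist": 0},
  {"jaw": 100, "travel": [0.07, -0.87, 0.21], "twist": 0},
  {"jaw": 100, "travel": [0.07, -0.87, 0.21], "twist": 0},
  {"jaw": 100, "travel": [0.07, -0.87, 0.21], "twist": 0},
  {"jaw": 100, "travel": [0, 0, 0], "twist": 0},
  {"jaw": 100, "travel": [0, 0, 0], "twist": 0},
])

```text
time: 4.0
tool_pos: [0.6244, 0.1245, 0.2]
tool_rot: [3.141, 0.0, -0.133]
contact_force: [-0.1, -0.6, 0.7]
opening: 0.0922
```

```bash
python3 - <<'E'
from h import *
s=robot.observe();im=robot.read_camera("wrist");cv2.imwrite("pics/w2.png",im);np.save("w2.npy",np.r_[s["tool_pos"],s["tool_rot"]])
use(wcal(s));print(np.round(s["tool_pos"],4),np.round(s["tool_rot"],4))
for r in robot.regions_of("wrist","coupling_mid")[:3]:
    print(round(r["score"],2),np.round(r["xy"]),r["pixels"].sum(),np.round(hit("wrist",r["xy"],.05),3))
c=proj("wrist",(.603,.125,.045)).round().astype(int);print(c)
x0,y0=c[0]-75,c[1]-55
cv2.imwrite("pics/w2c.png",cv2.resize(im[y0:y0+110,x0:x0+150],None,fx=5,fy=5,interpolation=cv2.INTER_CUBIC));print(x0,y0)
E
```

```text
[0.6244 0.1245 0.2   ] [ 3.141e+00  1.000e-04 -1.325e-01]
0.94 [319. 210.] 2740 [0.602 0.129 0.05 ]
0.75 [506. 206.] 18882 [ 0.579 -0.084  0.05 ]
0.58 [270. 271.] 2017 [0.531 0.199 0.05 ]
[322 208]
247 153
```

View pics/w2c.png

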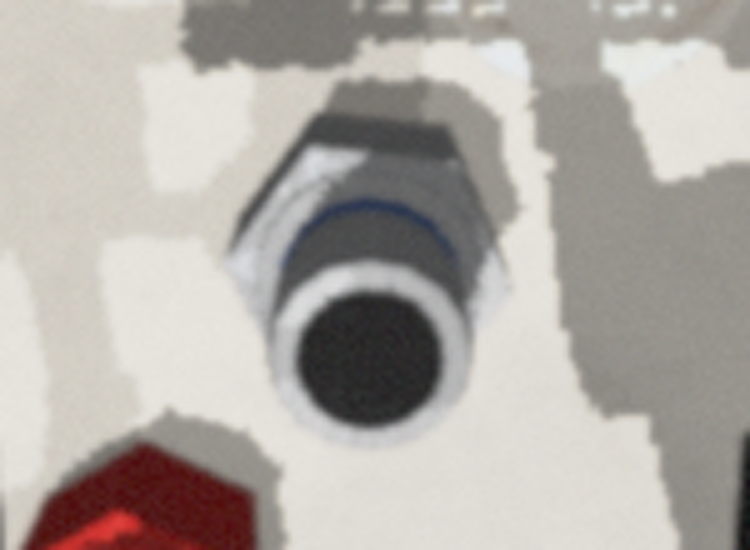

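The steel coupling stands alone and upright. In this crop its rim centre is at (370,352) and the hexagon's top corners are at (308,150), (458,158), (230,252) and (510,282). The red look-alike is at lower left, about 70 mm away.

```bash
python3 - <<'E'
from h import *
from scipy.optimize import least_squares
v=np.load("w2.npy");use(wcal(dict(tool_pos=v[:3],tool_rot=v[3:])))
F=[(308,150,0,.042),(458,158,-1,.042),(230,252,1,.042),(510,282,-2,.042),(316,113,0,0),(450,126,-1,0)]
R=.06/3**.5
def res(p):
    o=[]
    for u,w,k,z in F:
        a=p[2]+k*np.pi/3;o+=list(proj("wrist",(p[0]+R*np.cos(a),p[1]+R*np.sin(a),z))-[247+u/5-.4,153+w/5-.4])
    o+=list(2*(proj("wrist",(p[0],p[1],.095))-[247+370/5-.4,153+352/5-.4]))
    return np.array(o)
r=least_squares(res,[.603,.125,.4],loss="soft_l1");p=r.x
print(np.round(p,4),res(p).reshape(-1,2).round(1).tolist())
V=np.load("vice.npy")
# flats normals at corner angle+30deg ; want = vice yaw+90 mod 60
a=np.degrees(p[2])+30;w=np.degrees(-.136)+90
d=(w-a+30)%60-30;print("flat angle mod60",a%60,"need yaw turn deg",d)
print("rim radius px",97/5, "neck approx:",to_tool([p[0],p[1],.053]))
E
```

```text
[0.603  0.1272 0.2835] [[0.2, -1.8], [0.1, -0.2], [-1.3, 1.1], [1.0, 1.1], [-0.1, -1.4], [-0.3, -1.2], [0.0, 0.6]]
flat angle mod60 46.24507333417587 need yaw turn deg -24.03729934795507
rim radius px 19.4 neck approx: [[-0.37, -0.01, 2.46]]
```

Call:
carry_out([
  {"jaw": 100, "travel": [-0.37, -0.01, 0], "twist": 0},
  {"jaw": 100, "travel": [0, 0, 0.62], "twist": 0},
  {"jaw": 100, "travel": [0, 0, 0.62], "twist": 0},
  {"jaw": 100, "travel": [0, 0, 0.62], "twist": 0},
  {"jaw": 100, "travel": [0, 0, 0.58], "twist": 0},
  {"jaw": 100, "travel": [0, 0, 0], "twist": 0},
  {"jaw": 30, "travel": [0, 0, 0], "twist": 0},
  {"jaw": 30, "travel": [0, 0, 0], "twist": 0},
], squeeze=35)

```text
time: 5.1
tool_pos: [0.6038, 0.1281, 0.0558]
tool_rot: [-3.141, -0.004, -0.134]
contact_force: [0.4, -0.4, -1.1]
opening: 0.0763
```

Call:
carry_out([
  {"jaw": 0, "travel": [0, 0, 0], "twist": 0},
  {"jaw": 0, "travel": [0, 0, 0], "twist": 0},
  {"jaw": 0, "travel": [0, 0, 0], "twist": 0},
  {"jaw": 0, "travel": [0, 0, 0], "twist": 0},
], squeeze=35)

```text
time: 5.6
tool_pos: [0.6026, 0.1281, 0.0538]
tool_rot: [3.141, -0.0, -0.133]
contact_force: [-0.7, -1.1, 0.7]
opening: 0.0421
```

Call:
carry_out([
  {"jaw": 0, "travel": [0, 0, -0.3], "twist": 0},
  {"jaw": 0, "travel": [0, 0, -0.5], "twist": 0},
  {"jaw": 0, "travel": [0, 0, -0.5], "twist": 0},
  {"jaw": 0, "travel": [0, 0, -0.5], "twist": 0},
  {"jaw": 0, "travel": [0, 0, 0], "twist": 1},
  {"jaw": 0, "travel": [0, 0, 0], "twist": 1},
  {"jaw": 0, "travel": [0, 0, 0], "twist": 1},
  {"jaw": 0, "travel": [0, 0, 0], "twist": 1},
])

```text
time: 6.6
tool_pos: [0.6021, 0.1285, 0.1621]
tool_rot: [3.141, 0.001, -0.555]
contact_force: [-0.8, -0.4, -4.8]
opening: 0.0416
```

Call:
carry_out([
  {"jaw": 0, "travel": [0, 0, 0], "twist": 0},
  {"jaw": 0, "travel": [0, 0, 0], "twist": 0},
])

```text
time: 6.85
tool_pos: [0.6024, 0.1284, 0.1618]
tool_rot: [3.141, 0.0, -0.55]
contact_force: [-0.8, 0.9, -5.6]
opening: 0.0415
```

```bash
python3 - <<'E'
from h import *
V=np.load("vice.npy");c,s=np.cos(-.136),np.sin(-.136)
x,y=0,.003
T=[V[0]+c*x-s*y,V[1]+s*x+c*y,.165];print(np.round(T,4),to_tool(T),robot.observe()["tool_rot"],robot.observe()["qpos"].round(2))
E
```

```text
[ 0.5647 -0.0737  0.165 ] [[1.23, 3.2, -0.05]] [ 3.14148047e+00  1.62482384e-04 -5.49991290e-01] [0.09 0.56 1.35 0.   1.23 2.21]
```

Call:
carry_out([
  {"jaw": 0, "travel": [0.246, 0.64, 0], "twist": 0},
  {"jaw": 0, "travel": [0.246, 0.64, 0], "twist": 0},
  {"jaw": 0, "travel": [0.246, 0.64, 0], "twist": 0},
  {"jaw": 0, "travel": [0.246, 0.64, 0], "twist": 0},
  {"jaw": 0, "travel": [0.246, 0.64, 0], "twist": 0},
  {"jaw": 0, "travel": [0, 0, 0], "twist": 0},
  {"jaw": 0, "travel": [0, 0, 0.5], "twist": 0},
  {"jaw": 0, "travel": [0, 0, 0.3], "twist": 0},
])

```text
time: 7.85
tool_pos: [0.5642, -0.073, 0.1127]
tool_rot: [-3.142, 0.001, -0.551]
contact_force: [0.6, 0.3, -4.8]
opening: 0.0417
```

Call:
carry_out([
  {"jaw": 0, "travel": [0, 0, 0], "twist": 0},
  {"jaw": 0, "travel": [0, 0, 0], "twist": 0},
])

```text
time: 8.1
tool_pos: [0.5654, -0.0735, 0.1145]
tool_rot: [-3.141, -0.001, -0.551]
contact_force: [0.2, 0.2, -4.1]
opening: 0.0417
```

```bash
python3 - <<'E'
from h import *
s=robot.observe();im=robot.read_camera("wrist");cv2.imwrite("pics/w3.png",im);np.save("w3.npy",np.r_[s["tool_pos"],s["tool_rot"]])
sc=robot.read_camera("scene");cv2.imwrite("pics/s3.png",sc)
use(wcal(s))
print(s["tool_pos"],s["contact_force"])
c=proj("wrist",(s["tool_pos"][0],s["tool_pos"][1],.03)).round();print(c)
a=cv2.resize(sc[140:240,280:420],None,fx=4,fy=4,interpolation=cv2.INTER_CUBIC)
b=cv2.resize(im[60:340,120:520],None,fx=2,fy=2)
cv2.imwrite("pics/s3c.png",a);cv2.imwrite("pics/w3c.png",b)
E
```

```text
[ 0.56535719 -0.07345585  0.1145495 ] [ 0.23246893  0.24862984 -4.10753249]
[320. 209.]
```

View pics/w3c.png

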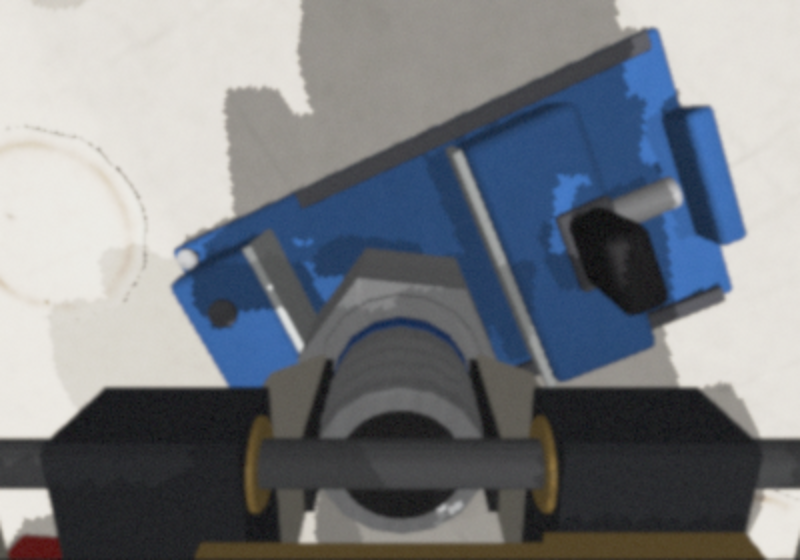

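The coupling hangs upright over the gap. The hexagon's bottom-back corners are at (366,249) and (462,262) in the crop, and the loose jaw's face edge runs from (455,150) to (548,382). I'll compare the angles.

```bash
python3 - <<'E'
from h import *
v=np.load("w3.npy");use(wcal(dict(tool_pos=v[:3],tool_rot=v[3:])))
H=lambda u,w,z:hit("wrist",(120+u/2-.25,60+w/2-.25),z)
def ang(a,b): d=b-a;return np.degrees(np.arctan2(d[1],d[0])),np.linalg.norm(d).round(4)
print("loose jaw edge",ang(H(455,150,.054),H(548,382,.054)))
print("base back edge",ang(H(178,247,.014),H(655,30,.014)))
print("fixed jaw edge top",ang(H(248,248,.054),H(300,347,.054)))
zb=v[2]-.053
print("hex back flat",ang(H(366,249,zb),H(462,262,zb)))
for n,p in dict(jawL=(455,150,.054),jawR=(548,382,.054),fix1=(273,231,.054),c1=(366,249,zb),c2=(462,262,zb)).items():
    P=H(*p)[:2]-np.load("vice.npy")[:2];c,s=np.cos(-.136),np.sin(-.136);print(n,np.round([c*P[0]+s*P[1],-s*P[0]+c*P[1]],4))
E
```

```text
loose jaw edge (np.float64(172.22090463708233), np.float64(0.1058))
base back edge (np.float64(-97.77005791492655), np.float64(0.2318))
fixed jaw edge top (np.float64(171.8157025492611), np.float64(0.0465))
hex back flat (np.float64(-129.4696877808762), np.float64(0.0375))
jawL [ 0.0539 -0.0426]
jawR [-0.0519 -0.0426]
fix1 [0.0541 0.0349]
c1 [0.0341 0.0031]
c2 [ 0.0144 -0.0287]
```

View pics/s3c.png

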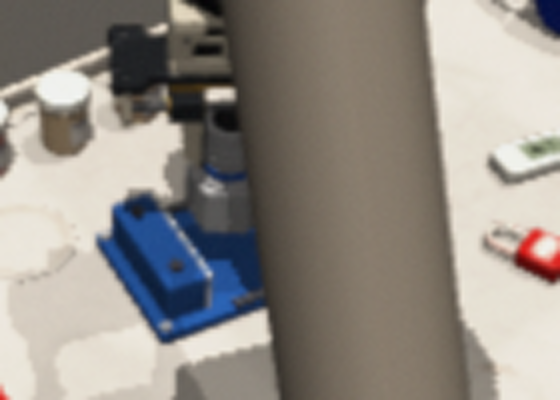

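Jaw yaw is -7.8°. The hexagon is square to the jaws within about 1.7°, and its axis is near local (0, 0.003). I'm lowering it.

Call:
carry_out([
  {"jaw": 0, "travel": [0, 0, 0.3], "twist": 0},
  {"jaw": 0, "travel": [0, 0, 0.3], "twist": 0},
  {"jaw": 0, "travel": [0, 0, 0.1], "twist": 0},
  {"jaw": 0, "travel": [0, 0, 0.04], "twist": 0},
  {"jaw": 0, "travel": [0, 0, 0.02], "twist": 0},
  {"jaw": 0, "travel": [0, 0, 0], "twist": 0},
  {"jaw": 0, "travel": [0, 0, 0], "twist": 0},
])

```text
time: 9.07
tool_pos: [0.5649, -0.0739, 0.0685]
tool_rot: [-3.141, -0.001, -0.552]
contact_force: [0.4, 0.2, -3.8]
opening: 0.0419
```

Call:
carry_out([
  {"jaw": 0, "travel": [0, 0, 0.015], "twist": 0},
  {"jaw": 0, "travel": [0, 0, 0], "twist": 0},
  {"jaw": 0, "travel": [0, 0, 0], "twist": 0},
])

```text
time: 9.45
tool_pos: [0.5649, -0.074, 0.0677]
tool_rot: [-3.141, -0.001, -0.552]
contact_force: [-0.6, -0.4, 1.9]
opening: 0.0416
```

Call:
carry_out([
  {"jaw": 50, "travel": [0, 0, 0], "twist": 0},
  {"jaw": 55, "travel": [0, 0, 0], "twist": 0},
  {"jaw": 70, "travel": [0, 0, 0], "twist": 0},
  {"jaw": 70, "travel": [0, 0, 0], "twist": 0},
  {"jaw": 70, "travel": [0, 0, -0.2], "twist": 0},
  {"jaw": 70, "travel": [0, 0, -0.6], "twist": 0},
  {"jaw": 70, "travel": [0, 0, -0.8], "twist": 0},
  {"jaw": 70, "travel": [0, 0, -0.6], "twist": 0},
])

```text
time: 10.45
tool_pos: [0.5651, -0.074, 0.2022]
tool_rot: [-3.141, -0.003, -0.552]
contact_force: [0.3, -0.2, -0.0]
opening: 0.0642
```

```bash
python3 - <<'E'
from h import *
V=np.load("vice.npy");c,s=np.cos(-.136),np.sin(-.136)
y=-.042-.038
T=[V[0]-s*y,V[1]+c*y,.15];S=robot.observe();print(np.round(T,4),to_tool(T,-.136),np.round(S["tool_pos"],3),S["opening"],S["qpos"].round(2))
im=robot.read_camera("wrist");cv2.imwrite("pics/w4.png",im[:, 60:580]);np.save("w4.npy",np.r_[S["tool_pos"],S["tool_rot"]])
E
```

```text
[ 0.5534 -0.1559  0.15  ] [[0.55, 1.27, 0.87], np.float64(-3.97)] [ 0.565 -0.074  0.202] 0.06416887232685171 [-0.26  0.44  1.44 -0.    1.26  1.86]
```

View pics/w4.png

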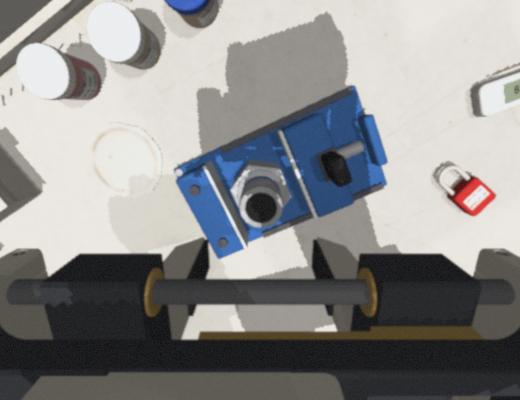

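The coupling stands square between the jaws at crop pixel (262,195), and the handle is at (335,168). Next I turn the gripper back to the vice axes and grip the handle along y with the jaws half open.

Call:
carry_out([
  {"jaw": 50, "travel": [0, 0, 0], "twist": -1},
  {"jaw": 50, "travel": [0, 0, 0], "twist": -1},
  {"jaw": 50, "travel": [0, 0, 0], "twist": -1},
  {"jaw": 50, "travel": [0, 0, 0], "twist": -0.97},
  {"jaw": 50, "travel": [0, 0, 0], "twist": 0},
  {"jaw": 50, "travel": [0, 0, 0], "twist": 0},
])

```text
time: 11.25
tool_pos: [0.5647, -0.0739, 0.1995]
tool_rot: [3.141, -0.0, -0.138]
contact_force: [-0.7, -0.6, 0.3]
opening: 0.0463
```

```bash
python3 - <<'E'
from h import *
v=np.load("w4.npy");use(wcal(dict(tool_pos=v[:3],tool_rot=v[3:])))
im=cv2.imread("pics/w4.png")
V=np.load("vice.npy");c,s=np.cos(-.136),np.sin(-.136)
def loc(P): d=P[:2]-V[:2];return np.round([c*d[0]+s*d[1],-s*d[0]+c*d[1]],4)
# handle top corners seen darker; centre of top at z=.099 approx: lower end of dark blob; base near z=.059
print("handle mid",loc(hit("wrist",(60+335,168),.081)),"jaw edge",loc(hit("wrist",(60+282,132),.054)),loc(hit("wrist",(60+313,217),.054)))
print("rim",loc(hit("wrist",(60+262,207),.109)))
y=-.080;T=[V[0]-s*y,V[1]+c*y,.066];print(to_tool(T,-.136),robot.observe()["tool_pos"],robot.observe()["tool_rot"])
E
```

```text
handle mid [-0.0006 -0.0781] jaw edge [ 0.0511 -0.0443] [-0.0515 -0.0405]
rim [-0.0004  0.0018]
[[0.0, 1.38, 2.22], np.float64(-0.02)] [ 0.56470264 -0.0738596   0.19948737] [ 3.14147483e+00 -4.61612177e-04 -1.38322812e-01]
```

Handle at local y of about -0.078 to -0.080, which agrees with the fit. Moving over it, then down.

Call:
carry_out([
  {"jaw": 50, "travel": [0, 0.69, 0], "twist": 0},
  {"jaw": 50, "travel": [0, 0.69, 0], "twist": 0},
  {"jaw": 50, "travel": [0, 0, 0], "twist": 0},
  {"jaw": 50, "travel": [0, 0, 0.6], "twist": 0},
  {"jaw": 50, "travel": [0, 0, 0.6], "twist": 0},
  {"jaw": 50, "travel": [0, 0, 0.6], "twist": 0},
  {"jaw": 50, "travel": [0, 0, 0.42], "twist": 0},
  {"jaw": 50, "travel": [0, 0, 0], "twist": 0},
])

```text
time: 12.25
tool_pos: [0.5523, -0.1545, 0.0643]
tool_rot: [-3.14, 0.004, -0.137]
contact_force: [-0.4, -0.3, 0.6]
opening: 0.0458
```

Call:
carry_out([
  {"jaw": 30, "travel": [0, 0, 0], "twist": 0},
  {"jaw": 10, "travel": [0, 0, 0], "twist": 0},
  {"jaw": 0, "travel": [0, 0, 0], "twist": 0},
  {"jaw": 0, "travel": [0, 0, 0], "twist": 0},
  {"jaw": 0, "travel": [0, 0, 0], "twist": 0},
], squeeze=30)

```text
time: 12.88
tool_pos: [0.5538, -0.156, 0.0667]
tool_rot: [3.141, -0.001, -0.136]
contact_force: [-1.4, 0.6, 6.4]
opening: 0.0159
```

Call:
carry_out([
  {"jaw": 0, "travel": [0, -0.05, 0], "twist": 0},
  {"jaw": 0, "travel": [0, -0.05, 0], "twist": 0},
  {"jaw": 0, "travel": [0, -0.05, 0], "twist": 0},
  {"jaw": 0, "travel": [0, -0.05, 0], "twist": 0},
  {"jaw": 0, "travel": [0, -0.03, 0], "twist": 0},
  {"jaw": 0, "travel": [0, -0.03, 0], "twist": 0},
  {"jaw": 0, "travel": [0, -0.03, 0], "twist": 0},
  {"jaw": 0, "travel": [0, 0, 0], "twist": 0},
])

```text
time: 13.88
tool_pos: [0.5559, -0.1398, 0.0668]
tool_rot: [3.14, -0.001, -0.136]
contact_force: [-1.8, -5.0, 5.7]
opening: 0.0162
```

Call:
carry_out([
  {"jaw": 0, "travel": [0, -0.03, 0], "twist": 0},
  {"jaw": 0, "travel": [0, -0.03, 0], "twist": 0},
  {"jaw": 0, "travel": [0, -0.03, 0], "twist": 0},
  {"jaw": 0, "travel": [0, -0.03, 0], "twist": 0},
  {"jaw": 0, "travel": [0, 0, 0], "twist": 0},
])

```text
time: 14.5
tool_pos: [0.5568, -0.1327, 0.0667]
tool_rot: [3.14, -0.001, -0.136]
contact_force: [-3.1, -4.1, 6.5]
opening: 0.0157
```

Call:
carry_out([
  {"jaw": 0, "travel": [0, -0.02, 0], "twist": 0},
  {"jaw": 0, "travel": [0, -0.02, 0], "twist": 0},
  {"jaw": 0, "travel": [0, 0, 0], "twist": 0},
])

```text
time: 14.88
tool_pos: [0.5571, -0.1304, 0.0667]
tool_rot: [3.14, -0.001, -0.136]
contact_force: [-3.2, -4.9, 5.2]
opening: 0.0158
```

Call:
carry_out([
  {"jaw": 0, "travel": [0, -0.02, 0], "twist": 0},
  {"jaw": 0, "travel": [0, -0.02, 0], "twist": 0},
  {"jaw": 0, "travel": [0, 0, 0], "twist": 0},
])

```text
time: 15.25
tool_pos: [0.5573, -0.1285, 0.0667]
tool_rot: [3.139, -0.001, -0.136]
contact_force: [-2.7, -7.2, 5.9]
opening: 0.0159
```

Call:
carry_out([
  {"jaw": 0, "travel": [0, -0.02, 0], "twist": 0},
  {"jaw": 0, "travel": [0, -0.02, 0], "twist": 0},
  {"jaw": 0, "travel": [0, 0, 0], "twist": 0},
])

```text
time: 15.62
tool_pos: [0.5574, -0.1285, 0.0668]
tool_rot: [3.136, -0.001, -0.136]
contact_force: [-5.3, -17.2, 5.1]
opening: 0.0157
```

```bash
python3 - <<'E'
from h import *
S=robot.observe();im=robot.read_camera("wrist");cv2.imwrite("pics/w5.png",cv2.resize(im[100:300,120:520],None,fx=2,fy=2));np.save("w5.npy",np.r_[S["tool_pos"],S["tool_rot"]]);print(S["contact_force"])
E
```

```text
[ -5.2505237  -17.19250079   5.14857016]
```

View pics/w5.png

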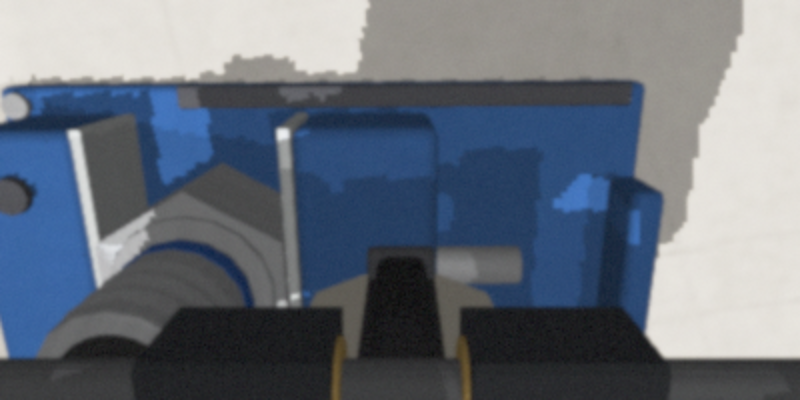

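Call:
carry_out([
  {"jaw": 0, "travel": [0, -0.02, 0], "twist": 0},
  {"jaw": 0, "travel": [0, 0, 0], "twist": 0},
  {"jaw": 0, "travel": [0, 0, 0], "twist": 0},
])

```text
time: 16.05
tool_pos: [0.5574, -0.1285, 0.0668]
tool_rot: [3.134, -0.001, -0.137]
contact_force: [-7.3, -21.0, 4.2]
opening: 0.0161
```

Call:
carry_out([
  {"jaw": 0, "travel": [0, 0.03, 0], "twist": 0},
  {"jaw": 0, "travel": [0, 0, 0], "twist": 0},
  {"jaw": 35, "travel": [0, 0, 0], "twist": 0},
  {"jaw": 40, "travel": [0, 0, 0], "twist": 0},
  {"jaw": 40, "travel": [0, 0, 0], "twist": 0},
  {"jaw": 40, "travel": [0, 0.03, 0], "twist": 0},
  {"jaw": 40, "travel": [0, 0, -0.4], "twist": 0},
  {"jaw": 40, "travel": [0, 0, -0.8], "twist": 0},
])

```text
time: 17.05
tool_pos: [0.5561, -0.1262, 0.1368]
tool_rot: [-3.141, 0.005, -0.136]
contact_force: [1.3, -0.7, -0.3]
opening: 0.0367
```

Call:
carry_out([
  {"jaw": 40, "travel": [0, 0, -0.9], "twist": 0},
  {"jaw": 40, "travel": [0, 0, -0.4], "twist": 0},
  {"jaw": 40, "travel": [0, 0, 0], "twist": 0},
  {"jaw": 40, "travel": [0, 0, 0], "twist": 0},
])

```text
time: 17.55
tool_pos: [0.5567, -0.1265, 0.2145]
tool_rot: [-3.141, 0.002, -0.136]
contact_force: [-0.1, 0.1, -0.2]
opening: 0.0368
```

```bash
python3 - <<'E'
from h import *
S=robot.observe();im=robot.read_camera("wrist");np.save("w6.npy",np.r_[S["tool_pos"],S["tool_rot"]]);print(S["tool_pos"],S["contact_force"])
cv2.imwrite("pics/w6.png",cv2.resize(im[90:260,160:420],None,fx=3,fy=3,interpolation=cv2.INTER_CUBIC))
E
```

```text
[ 0.55671894 -0.1264527   0.2145183 ] [-0.13716345  0.07970511 -0.21850455]
```

View pics/w6.png

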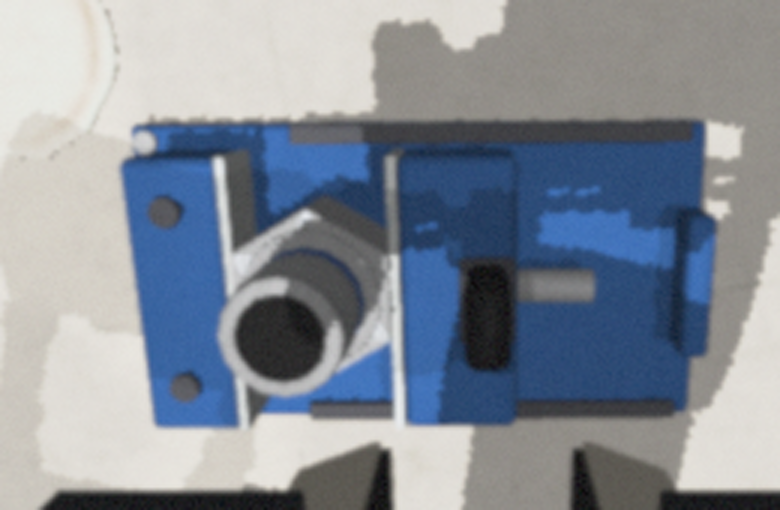

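The coupling is upright with both jaws against its flats. In the crop the fixed face edge runs (227,155) to (247,425) and the loose face edge (387,155) to (394,425). A quick check of the gap and axis before handing in.

```bash
python3 - <<'E'
from h import *
v=np.load("w6.npy");use(wcal(dict(tool_pos=v[:3],tool_rot=v[3:])))
V=np.load("vice.npy");c,s=np.cos(-.136),np.sin(-.136)
def L(u,w,z):
    d=hit("wrist",(160+u/3-.33,90+w/3-.33),z)[:2]-V[:2];return np.round([c*d[0]+s*d[1],-s*d[0]+c*d[1]],4)
for n,a in dict(f1=(227,155,.054),f2=(247,425,.054),l1=(387,155,.054),l2=(394,425,.054),rim=(280,335,.109)).items(): print(n,L(*a))
E
```

```text
f1 [0.0532 0.0443]
f2 [-0.0547  0.046 ]
l1 [ 0.0532 -0.0149]
l2 [-0.0547 -0.0141]
rim [0.0002 0.0158]
```

The gap measures about 60 mm, so the jaw value is about 0.040. The axis is at (0, 0.016), and the arm is clear with no force on it. Handing in.

```bash
python3 -c "
from h import *
print(robot.hand_in())"
```

```text
the job is handed in; nothing more can be done
None
```

The steel coupling is clamped upright in the blue vice with both jaws on two of its flats, and the job is handed in, though no verdict was reported. It finished at about 17.6 s of the 54 s allowed.

- **Placing:** I took the steel coupling, not the red one, by its neck. I turned it 24° and set it down at mid-width of the jaws. Just before I lowered it, its flats measured within about 2° of square.
- **Clamping:** I gripped the black handle and slid the loose jaw about 28 mm, until it stopped against the flats. The force there rose to about 21 N. I then let go and lifted clear.
- **Final checks:** The gap between the jaws measured 59–60 mm, a jaw value of about 0.040 m. The coupling's axis was at about x = 0, y = 16 mm on the vice, and it looked upright. The arm was clear, with no contact force.
- **Bystanders:** I never moved the arm down near them. I saw none out of place, but I did not re-measure their positions at the end.
- **Disagreements:** My first automatic fit of the vice position was visibly wrong, so I replaced it with a fit to corners picked in the picture. That fit left 1–3 pixel errors. Adding the 28 mm slide to its start value gives 0.043 m rather than the 0.040 m measured directly at the end; I trust the direct measurement.

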